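# Pump up the disinfectant pressure sprayer

## Task

Charge the disinfectant pressure sprayer on the bench for the next wipe-down: press its black mushroom-shaped pump knob down with the fingertips, letting it spring back up between strokes, again and again until the steel pressure-indicator pin on the tank's shoulder stands fully out. Leave the sprayer standing upright where it is with the knob back up; do not pick it up, do not touch the pin itself, and do not disturb the plates, the tube rack or the small bottle.

Things in the scene. Friction and masses are not known exactly. Their poses are not given: they have to be found in the camera images.
- sprayer: Pressure sprayer standing loose on the bench, 0.6 to 1.1 kg: cloudy-white round tank, 120 mm across, 174 mm high; black ribbed collar 68 mm across, pump head up to 215 mm. Origin: centre of its underside; z up, the pump's axis. Its +x: spray nozzle, to 97 mm from the axis; -x: thumb lever, to 82 mm; -y: safety valve with a wire ring. Pressing straight down on the knob neither tips nor slides it.
- knob_top (a point): Centre of the knob's top, on the pump's axis: 268 mm above the bench with the knob up, 238 mm with it fully down; moves with the knob. The knob is a black mushroom 50 mm in diameter and 26 mm high on a steel rod, its top almost flat over 36 mm. All else on the sprayer is lower than 216 mm.
- pump (a joint): Travel of the pump knob, m: 0 up (rest), 0.030 fully down on its end stop. A spring returns it: 4 N at the top to about 11 N at the bottom; let go, it is up in 0.3 s. Only the down stroke charges the tank, in proportion to its length; nothing leaks. Full charge takes about 6 full strokes from empty, about 4 from the fullest start. Further strokes do nothing (a relief valve opens) and are harmless.
- pin (a joint): How far the pressure-indicator pin stands out, m: 0 empty, 0.020 fully out, the end of its travel. It starts anywhere from 0 to 0.008, rises about 0.0033 for each full stroke of the pump and stays where it is.
- pin_top (a point): Centre of the flat top of the pin: a vertical steel pin 11 mm in diameter with two dark rings, in a black boss (23 mm across, top at 180 mm) on the tank's shoulder, 47 mm from the axis towards the sprayer's +y. 182 mm above the bench when empty, 202 mm when fully out, with its lower, wider ring just clear of the boss. Moves with the pin.
- dishes: Bystander: stack of five culture plates, 92 mm in diameter and 75 mm high; dark red. Origin: centre of the underside.
- rack: Bystander: blue tube rack 90 x 116 mm (its x, y), 70 mm high, with blue-capped swab tubes up to 150 mm high. Origin: centre of the underside.
- vial: Bystander: small amber glass bottle with an aluminium cap, 32 mm in diameter and 60 mm high, standing about 115 mm from the sprayer's axis. Origin: centre of the underside.

How it is judged:
By the outcome, as a careful person would: the job done as asked, in the order asked, and still so for the second after the job is handed in, with the robot touching nothing.
It also fails if it takes over 45 s, if anything falls off the work surface, if the arm or the gripper's body presses on something with over 40 N, if the wrist force passes 120 N, or if a joint passes its speed limit or range.

## Robot

A 6-joint arm with a two-finger parallel gripper is mounted at the origin on the work surface. World frame = base frame: x ahead of the robot, y to its left, z up, the work surface at z = 0. Lengths are in m, angles in degrees, forces in N, time in s.
With the tool pointing down it reaches from about 0.4 to 0.825 m from the base axis. Payload 7 kg.
Tool frame: the origin (TCP) lies on the centre line of the jaws, within the pads' length; the fingertips stand 8 mm ahead of it and the grasp point (between the pads) lies 11 mm behind it; z points along the fingers, y is the line along which they close (so a half turn about z gives the same grasp; the last joint's range is limited). The gripper opens to 88 mm and grips with 3 to 60 N. Pads are 19 mm wide; open, the fingers measure 130 mm over their backs; the gripper's body (78 mm by 193 mm) begins 47 mm behind the grasp point.
Start: joints at [84.059, 20.546, 0.682, 0, -70.136, -16.507], TCP at [0.258, 0.624, 0.235] pointing down, gripper open.
Joint ranges: [-176.03, 176.03], [-82.01, 121.73], [-58.28, 71.71], [-173.87, 95.51], [-174.79, -0.11], [-173.66, 173.66]. Speed limits (degrees/s): [136.94, 136.94, 172.46, 180, 180, 180].

## Interface

Orientations are given as [roll, pitch, yaw] about the fixed x, y, z axes, in that order (R = Rz(yaw) Ry(pitch) Rx(roll)).
In Python, from plant import telemetry, viewer, close_job, models gives the robot as it stands.
- The arm moves only by the shell command python3 -m handwheel 'ROWS' [FORCE]. ROWS is JSON, a list of rows, each an object with "grip": the closure, from -1 (fully open) to 1 (shut); "travel": the shift along the tool's x, y, z as a fraction of full scale, a list of three; "spin": the turn about the tool's z as a fraction of full scale. A call has 1 to 8 rows; each row shifts and turns the commanded pose from where the row before left it, along the tool's axes as they then stand; what a row does not reach is not made up. Full scale, the value 1, is 0.025 m for a shift and 5 degrees for a turn. A row lasts 1/8 s, in which the tool goes at most 62.5 mm and 10.7 degrees, less where a joint would pass 70% of its speed; a pose out of reach is approached as far as the arm can. A call with a number of a shift or a turn outside -1 to 1 is refused whole. A call with a gripper value outside its range is refused whole. The fingers move at their own pace and stop on an object; FORCE is the grip in N (left out, the last holds). Time passes only in rows, so rows that do not move let the fingers close. It gives the time, the measured TCP pose, the force, the opening and the grip force at its end, in the units of the state.
- telemetry.get_state(): the state, without advancing time (a new reading comes with each control period).
- viewer.capture(name): name is "scene" or "top" or "wrist"; returns the picture (400x640x3 uint8, red, green, blue); there is no depth.
- viewer.calibration(name): a dict with "fx", "fy", "cx", "cy" (pixels), "T" (4x4, takes a point from camera to world coordinates); the wrist camera has in their place "T_tool_cam" (4x4, takes a point from camera to tool coordinates, whose origin is the TCP and whose axes are the flange's). Camera axes: x right, y down, z forward; pixel columns grow to the right and rows downward; lengths in m; the calibration is good to about 2 mm. A picture is of the moment at which its call begins: read the wrist's pose just before it. calibration takes no time and is no camera call.
- close_job(): hands the job in; it is judged then, once.
Trained networks look in the newest picture that a camera, given by its name, has taken for a name from the list of things; names that differ only in an ending like _2 or _b are one class to them, and where a whole thing is asked for, a point or a joint stands for the part that bears it (a point fixed in the world has none). Each returns a list of dicts, best first, with "p" (0 to 1); they miss things now and then, are a little off and sometimes report something else, mostly with a low value. They report only what shows in the picture. A call takes as long as a camera call.
- models.find_in(camera, thing): "position" ([column, row] in pixels, amid what is visible of it).
The state is a dict: "time_s": time; "joints": joint angles; "qd": joint speeds; "joint_torque": joint torques, N m; "tcp_pos": TCP position; "eef_rot": TCP orientation; "contact_force": force on the tool from outside, world axes, zero at the start; "moment": the same for the moment, N m; "gripper_width": finger opening in m; "gripper_force": force on a finger pad.
Only numpy, scipy, OpenCV 4.12 (cv2) and the standard library are available. Lean on these libraries where they do the work, as an engineer would, in place of code of your own. Each camera call takes 0.05 s, during which the arm holds its last target. There are 200 camera calls.

## Working session

There is one attempt and no reset: what is moved stays moved. The work goes in short steps, Python scripts to look and compute and a shell command to move; the robot and the scene stay as the last step left them, time stands still between calls to the robot, and variables do not carry over. Pictures are saved under pics/ and viewed, at most 10 in all, crops included, and the job is handed in when it is done.

```bash
mkdir -p pics
cat > h.py <<'E'
import numpy as np, cv2
from plant import telemetry, viewer, models
def cap(n,f=None):
    im=viewer.capture(n)
    if f: cv2.imwrite('pics/'+f,np.ascontiguousarray(im[:,:,::-1]))
    return im
def ray(n,px):
    c=viewer.calibration(n); T=np.array(c["T"])
    d=T[:3,:3]@np.array([(px[0]-c["cx"])/c["fx"],(px[1]-c["cy"])/c["fy"],1.])
    return T[:3,3],d
def atz(n,px,z):
    o,d=ray(n,px); return o+d*(z-o[2])/d[2]
def proj(n,P):
    c=viewer.calibration(n); T=np.linalg.inv(np.array(c["T"])); p=T[:3,:3]@np.array(P)+T[:3,3]
    return c["fx"]*p[0]/p[2]+c["cx"],c["fy"]*p[1]/p[2]+c["cy"]
E
python3 - <<'E'
from h import *
a=cap("top","top0.png"); b=cap("scene","sc0.png")
for cam in("top","scene"):
  for t,z in(("knob_top",.268),("pin_top",.19),("vial",.06),("dishes",.075),("rack",.1),("sprayer",.17)):
    for r in models.find_in(cam,t)[:2]: print(cam,t,r["p"],r["position"],atz(cam,r["position"],z).round(3))
s=telemetry.get_state(); print({k:s[k] for k in("time_s","tcp_pos","eef_rot","contact_force","gripper_width")})
cv2.imwrite('pics/both0.png',cv2.resize(np.vstack([a,b])[:,:,::-1],(480,600)))
E
```

```text
top knob_top 0.8 [425.1, 153.3] [ 0.535 -0.28   0.268]
top dishes 0.78 [314.0, 158.7] [ 0.568 -0.017  0.075]
top rack 0.71 [219.2, 189.0] [0.481 0.244 0.1  ]
top sprayer 0.81 [414.7, 164.4] [ 0.529 -0.277  0.17 ]
top sprayer 0.23 [215.7, 187.3] [0.475 0.238 0.17 ]
scene knob_top 0.65 [208.4, 141.7] [ 0.542 -0.261  0.268]
scene vial 0.64 [254.0, 182.4] [ 0.427 -0.274  0.06 ]
scene vial 0.57 [216.0, 182.8] [ 0.499 -0.349  0.06 ]
scene dishes 0.65 [283.2, 269.7] [0.581 0.    0.075]
scene rack 0.61 [397.6, 321.5] [0.528 0.262 0.1  ]
scene sprayer 0.65 [213.8, 184.2] [ 0.566 -0.239  0.17 ]
{'time_s': 0.7, 'tcp_pos': array([0.25776219, 0.62382036, 0.23458256]), 'eef_rot': array([-1.79998331e+02,  1.11771637e-03, -2.24483536e+01]), 'contact_force': array([-0.12855596, -0.49029166, -0.4163324 ]), 'gripper_width': 0.08753105079480795}
```

View pics/top0.png

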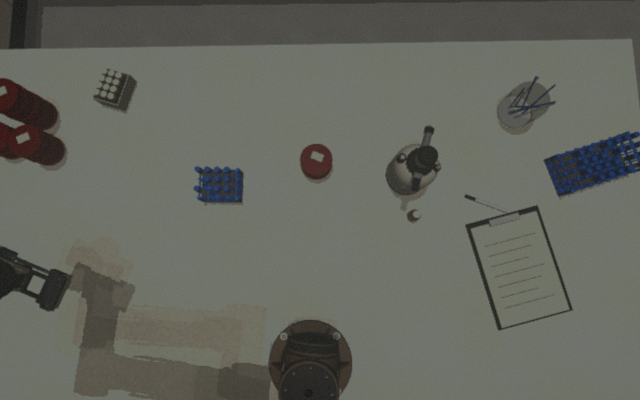

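View pics/sc0.png

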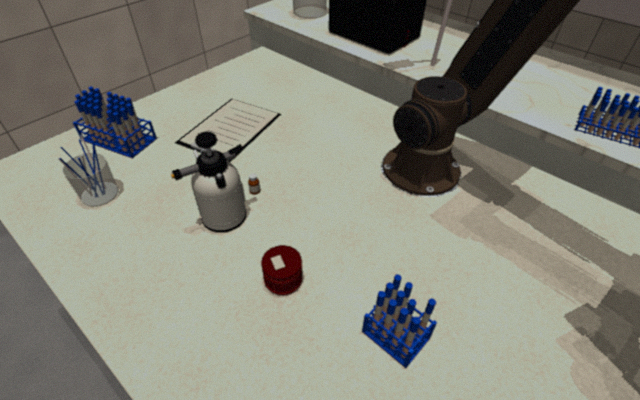

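The top view shows the sprayer at about (414,165), with the knob at (425,153), the nozzle pointing up to (428,130) and the lever at (416,187). The vial is at (413,215), the plates at (315,160) and the rack at (219,187). The scene view agrees, with the knob at (207,139). I'll raise the arm and cross over with the gripper closed.

```bash
python3 -m handwheel '[{"grip":1,"travel":[0,0,-0.9],"spin":0},{"grip":1,"travel":[0.4,0.5,-0.9],"spin":0},{"grip":1,"travel":[0.82,1,-0.9],"spin":0},{"grip":1,"travel":[0.82,1,0],"spin":0},{"grip":1,"travel":[0.82,1,0],"spin":0},{"grip":1,"travel":[0.82,1,0],"spin":0},{"grip":1,"travel":[0.82,1,0],"spin":0},{"grip":1,"travel":[0.82,1,0],"spin":0}]' 10
python3 -m handwheel '[{"grip":1,"travel":[0.82,1,0],"spin":0},{"grip":1,"travel":[0.82,1,0],"spin":0},{"grip":1,"travel":[0.82,1,0],"spin":0},{"grip":1,"travel":[0.82,1,0],"spin":0},{"grip":1,"travel":[0.82,1,0],"spin":0},{"grip":1,"travel":[0.82,1,0],"spin":0},{"grip":1,"travel":[0.82,1,0],"spin":0},{"grip":1,"travel":[0.82,1,0],"spin":0}]'
python3 -m handwheel '[{"grip":1,"travel":[0.82,1,0],"spin":0},{"grip":1,"travel":[0.82,1,0],"spin":0},{"grip":1,"travel":[0.82,1,0],"spin":0},{"grip":1,"travel":[0.82,1,0],"spin":0},{"grip":1,"travel":[0.82,1,0],"spin":0},{"grip":1,"travel":[0.82,1,0],"spin":0},{"grip":1,"travel":[0,0,0],"spin":0},{"grip":1,"travel":[0,0,0],"spin":0}]'
python3 - <<'E'
from h import *
s=telemetry.get_state(); print({k:s[k] for k in("time_s","tcp_pos","eef_rot","joints","contact_force","gripper_width")})
w=cap("wrist"); t=cap("top")
T=np.array(viewer.calibration("wrist")["T_tool_cam"]);print(T.round(3))
for c in("wrist","top"):
  for n in("knob_top","pin_top"): print(c,n,[(r["p"],r["position"]) for r in models.find_in(c,n)[:2]])
t2=cv2.resize(t[110:230,330:490],(640,480),interpolation=2)
im=cv2.resize(np.vstack([cv2.resize(t2,(480,300)),cv2.resize(w,(480,300))]),(480,600))
cv2.imwrite('pics/b1.png',im[:,:,::-1])
E
```

```text
time_s: 1.7
tcp_pos: [0.319, 0.4211, 0.303]
eef_rot: [-179.9, 0.0, -22.5]
contact_force: [0.6, -0.4, -0.1]
gripper_width: 0.0128
gripper_force: 0.0
time_s: 2.7
tcp_pos: [0.3938, 0.1735, 0.3025]
eef_rot: [-179.9, -0.0, -22.4]
contact_force: [0.0, 0.2, -0.4]
gripper_width: 0.0006
gripper_force: 0.0
time_s: 3.7
tcp_pos: [0.4499, -0.0106, 0.3023]
eef_rot: [-180.0, -0.0, -22.5]
contact_force: [-0.0, 0.4, 1.3]
gripper_width: 0.0004
gripper_force: 0.0
{'time_s': 3.7, 'tcp_pos': array([ 0.4498512 , -0.01060795,  0.30225774]), 'eef_rot': array([-1.79979002e+02, -1.13851916e-02, -2.25037662e+01]), 'joints': array([ 2.38729555e+01, -3.71595140e+00, -1.95912920e+01, -6.49381952e-03,
       -7.41016042e+01,  4.36250580e+01]), 'contact_force': array([-0.00322648,  0.39230504,  1.260951  ]), 'gripper_width': 0.00039702686855851475}
[[-0.001 -0.954 -0.299  0.081]
 [ 1.    -0.001 -0.    -0.   ]
 [ 0.    -0.299  0.954 -0.149]
 [ 0.     0.     0.     1.   ]]
wrist knob_top []
wrist pin_top []
top knob_top [(0.92, [425.2, 155.9])]
top pin_top []
```

View pics/b1.png

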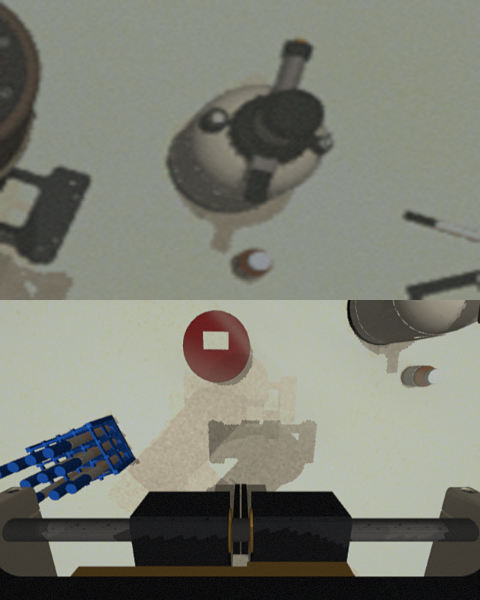

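The crop shows the knob disc at about top pixel (427,155) and the pin at about (401,158). The wrist view shows the plates well below the gripper. I'll move close and measure the knob with the wrist camera.

```bash
python3 -m handwheel '[{"grip":1,"travel":[0.5,0.98,0],"spin":0},{"grip":1,"travel":[0.5,0.98,0],"spin":0},{"grip":1,"travel":[0.5,0.98,0],"spin":0},{"grip":1,"travel":[0.5,0.98,0],"spin":0},{"grip":1,"travel":[0.5,0.98,0],"spin":0},{"grip":1,"travel":[0.5,0.98,0],"spin":0},{"grip":1,"travel":[0.5,0.98,0],"spin":0},{"grip":1,"travel":[0.5,0.98,0],"spin":0}]'
python3 -m handwheel '[{"grip":1,"travel":[0.5,0.98,0],"spin":0},{"grip":1,"travel":[0,0,0],"spin":0},{"grip":1,"travel":[0,0,0],"spin":0}]'
cat >> h.py <<'E'
from scipy.spatial.transform import Rotation as Ro
def wr(px,z,s):
    c=viewer.calibration("wrist"); T=np.eye(4); T[:3,:3]=Ro.from_euler('xyz',s["eef_rot"],degrees=True).as_matrix(); T[:3,3]=s["tcp_pos"]
    T=T@np.array(c["T_tool_cam"]); d=T[:3,:3]@np.array([(px[0]-c["cx"])/c["fx"],(px[1]-c["cy"])/c["fy"],1.]); o=T[:3,3]
    return o+d*(z-o[2])/d[2]
def wproj(P,s):
    c=viewer.calibration("wrist"); T=np.eye(4); T[:3,:3]=Ro.from_euler('xyz',s["eef_rot"],degrees=True).as_matrix(); T[:3,3]=s["tcp_pos"]
    T=np.linalg.inv(T@np.array(c["T_tool_cam"])); p=T[:3,:3]@np.array(P)+T[:3,3]
    return c["fx"]*p[0]/p[2]+c["cx"],c["fy"]*p[1]/p[2]+c["cy"]
E
python3 - <<'E'
from h import *
s=telemetry.get_state(); print(s["tcp_pos"])
w=cap("wrist","w2.png")
for n,z in(("knob_top",.268),("pin_top",.185)): print(n,[(r["p"],r["position"],wr(r["position"],z,s).round(3)) for r in models.find_in("wrist",n)[:2]])
print(atz("top",(427.3,155),.268))
E
```

```text
time_s: 5.0
tcp_pos: [0.468, -0.2301, 0.302]
eef_rot: [-180.0, 0.0, -22.4]
contact_force: [0.9, -0.9, 0.2]
gripper_width: 0.0004
gripper_force: 0.0
time_s: 5.38
tcp_pos: [0.47, -0.2565, 0.3019]
eef_rot: [-180.0, 0.0, -22.4]
contact_force: [0.3, -0.0, 0.4]
gripper_width: 0.0001
gripper_force: 0.0
[ 0.46997484 -0.2565118   0.30185393]
knob_top [(0.9, [330.2, 112.7], array([ 0.535, -0.289,  0.268]))]
pin_top [(0.67, [265.5, 116.1], array([ 0.547, -0.244,  0.185]))]
[ 0.53092316 -0.2849972   0.268     ]
```

View pics/w2.png

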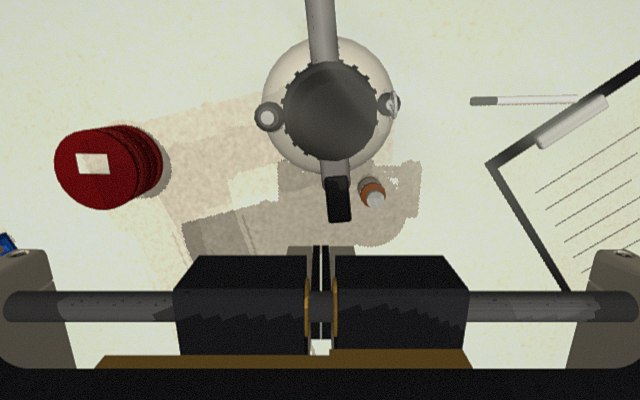

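The wrist view shows the knob disc centred at (330,112), which puts it at (0.535, -0.289). The pin boss is at (267,117) and the lever at (338,200). I'll centre over the knob and press.

```bash
python3 -m handwheel '[{"grip":1,"travel":[0.97,0.07,0],"spin":0},{"grip":1,"travel":[0.97,0.07,0],"spin":0},{"grip":1,"travel":[0.96,0.07,0],"spin":0},{"grip":1,"travel":[0,0,0],"spin":0},{"grip":1,"travel":[0,0,0.6],"spin":0},{"grip":1,"travel":[0,0,0.6],"spin":0},{"grip":1,"travel":[0,0,0],"spin":0}]'
python3 -m handwheel '[{"grip":1,"travel":[0,0,0.5],"spin":0},{"grip":1,"travel":[0,0,0.4],"spin":0},{"grip":1,"travel":[0,0,0],"spin":0}]'
```

```text
time_s: 6.4
tcp_pos: [0.5346, -0.2891, 0.2714]
eef_rot: [180.0, 0.0, -22.4]
contact_force: [-0.0, 2.1, 5.4]
gripper_width: 0.0005
gripper_force: 2.3
time_s: 6.78
tcp_pos: [0.5348, -0.2893, 0.2505]
eef_rot: [180.0, -0.0, -22.4]
contact_force: [-1.8, 2.8, 8.9]
gripper_width: 0.0005
gripper_force: 4.4
```

```bash
python3 -m handwheel '[{"grip":1,"travel":[0,0,0.2],"spin":0},{"grip":1,"travel":[0,0,0.04],"spin":0},{"grip":1,"travel":[0,0,0],"spin":0}]'; python3 -m handwheel '[{"grip":1,"travel":[0,0,0.04],"spin":0},{"grip":1,"travel":[0,0,0],"spin":0}]'
```

```text
time_s: 7.15
tcp_pos: [0.5353, -0.2897, 0.2465]
eef_rot: [180.0, -0.2, -22.4]
contact_force: [-2.6, 3.6, 13.8]
gripper_width: 0.0002
gripper_force: 7.0
time_s: 7.4
tcp_pos: [0.5356, -0.29, 0.2464]
eef_rot: [180.0, -0.3, -22.4]
contact_force: [-3.3, 4.5, 19.4]
gripper_width: 0.0007
gripper_force: 9.3
```

```bash
python3 -m handwheel '[{"grip":1,"travel":[0,0,-0.75],"spin":0},{"grip":1,"travel":[0,0,-0.75],"spin":0},{"grip":1,"travel":[0,0,0],"spin":0},{"grip":1,"travel":[0,0,0],"spin":0},{"grip":1,"travel":[0,0,0.6],"spin":0},{"grip":1,"travel":[0,0,0.6],"spin":0},{"grip":1,"travel":[0,0,0.3],"spin":0},{"grip":1,"travel":[0,0,0],"spin":0}]'
python3 -m handwheel '[{"grip":1,"travel":[0,0,-0.75],"spin":0},{"grip":1,"travel":[0,0,-0.75],"spin":0},{"grip":1,"travel":[0,0,0],"spin":0},{"grip":1,"travel":[0,0,0],"spin":0}]'
python3 - <<'E'
from h import *
s=telemetry.get_state(); print(s["tcp_pos"])
w=cap("wrist"); c=cap("scene")
im=np.vstack([cv2.resize(w,(480,300)),cv2.resize(c[110:240,150:358],(480,300),interpolation=2)])
cv2.imwrite('pics/b3.png',im[:,:,::-1])
E
```

```text
time_s: 8.4
tcp_pos: [0.5361, -0.2905, 0.2463]
eef_rot: [179.9, -0.3, -22.4]
contact_force: [-5.3, 4.9, 25.0]
gripper_width: 0.0004
gripper_force: 12.6
time_s: 8.9
tcp_pos: [0.5344, -0.2892, 0.2783]
eef_rot: [-180.0, 0.1, -22.5]
contact_force: [0.0, -0.0, 0.5]
gripper_width: 0.0002
gripper_force: 0.0
[ 0.53439812 -0.28918097  0.27834955]
```

View pics/b3.png

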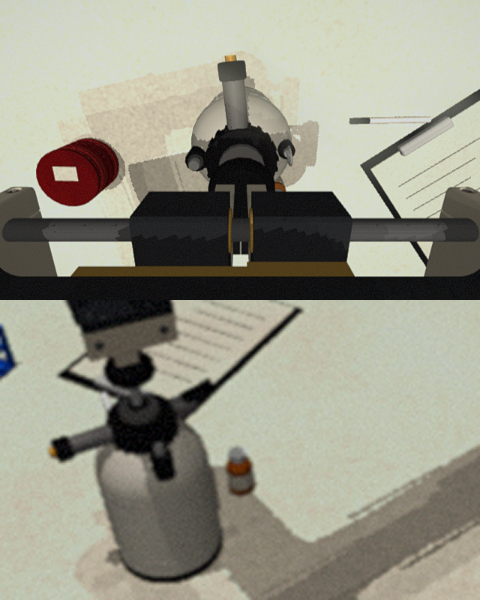

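The fingertips are clear above the knob and the knob is back up, with the sprayer unmoved. The pin boss shows at about (195,158) in the wrist half. I'll do five more strokes.

```bash
python3 -m handwheel '[{"grip":1,"travel":[0,0,0.6],"spin":0},{"grip":1,"travel":[0,0,0.6],"spin":0},{"grip":1,"travel":[0,0,0.3],"spin":0},{"grip":1,"travel":[0,0,0],"spin":0},{"grip":1,"travel":[0,0,-0.75],"spin":0},{"grip":1,"travel":[0,0,-0.75],"spin":0},{"grip":1,"travel":[0,0,0],"spin":0},{"grip":1,"travel":[0,0,0],"spin":0}]'
python3 -m handwheel '[{"grip":1,"travel":[0,0,0.6],"spin":0},{"grip":1,"travel":[0,0,0.6],"spin":0},{"grip":1,"travel":[0,0,0.3],"spin":0},{"grip":1,"travel":[0,0,0],"spin":0},{"grip":1,"travel":[0,0,-0.75],"spin":0},{"grip":1,"travel":[0,0,-0.75],"spin":0},{"grip":1,"travel":[0,0,0],"spin":0},{"grip":1,"travel":[0,0,0],"spin":0}]'
python3 -m handwheel '[{"grip":1,"travel":[0,0,0.6],"spin":0},{"grip":1,"travel":[0,0,0.6],"spin":0},{"grip":1,"travel":[0,0,0.3],"spin":0},{"grip":1,"travel":[0,0,0],"spin":0},{"grip":1,"travel":[0,0,-0.75],"spin":0},{"grip":1,"travel":[0,0,-0.75],"spin":0},{"grip":1,"travel":[0,0,0],"spin":0},{"grip":1,"travel":[0,0,0],"spin":0}]'
python3 -m handwheel '[{"grip":1,"travel":[0,0,0.6],"spin":0},{"grip":1,"travel":[0,0,0.6],"spin":0},{"grip":1,"travel":[0,0,0.3],"spin":0},{"grip":1,"travel":[0,0,0],"spin":0},{"grip":1,"travel":[0,0,-0.75],"spin":0},{"grip":1,"travel":[0,0,-0.75],"spin":0},{"grip":1,"travel":[0,0,0],"spin":0},{"grip":1,"travel":[0,0,0],"spin":0}]'
python3 -m handwheel '[{"grip":1,"travel":[0,0,0.6],"spin":0},{"grip":1,"travel":[0,0,0.6],"spin":0},{"grip":1,"travel":[0,0,0.3],"spin":0},{"grip":1,"travel":[0,0,0],"spin":0},{"grip":1,"travel":[0,0,-0.75],"spin":0},{"grip":1,"travel":[0,0,-0.75],"spin":0},{"grip":1,"travel":[0,0,0],"spin":0},{"grip":1,"travel":[0,0,0],"spin":0}]'
python3 -m handwheel '[{"grip":1,"travel":[0,0,0.6],"spin":0},{"grip":1,"travel":[0,0,0.6],"spin":0},{"grip":1,"travel":[0,0,0.3],"spin":0},{"grip":1,"travel":[0,0,0],"spin":0}]'
```

```text
time_s: 10.0
tcp_pos: [0.5345, -0.2892, 0.2786]
eef_rot: [-180.0, 0.1, -22.5]
contact_force: [-0.9, 0.1, -0.3]
gripper_width: 0.0002
gripper_force: 0.0
time_s: 11.0
tcp_pos: [0.5344, -0.2892, 0.2783]
eef_rot: [-180.0, 0.1, -22.5]
contact_force: [-0.5, 1.0, 0.8]
gripper_width: 0.0005
gripper_force: 0.0
time_s: 12.0
tcp_pos: [0.5344, -0.2892, 0.2782]
eef_rot: [-180.0, 0.1, -22.5]
contact_force: [0.3, 0.0, -0.7]
gripper_width: 0.0005
gripper_force: 0.0
time_s: 13.0
tcp_pos: [0.5344, -0.2892, 0.2782]
eef_rot: [-180.0, 0.1, -22.5]
contact_force: [-0.1, 1.3, -0.0]
gripper_width: 0.0006
gripper_force: 0.0
time_s: 14.0
tcp_pos: [0.5344, -0.2892, 0.2782]
eef_rot: [-180.0, 0.1, -22.5]
contact_force: [-1.0, -0.1, 0.1]
gripper_width: 0.0002
gripper_force: 0.0
time_s: 14.5
tcp_pos: [0.5361, -0.2906, 0.2463]
eef_rot: [179.9, -0.3, -22.4]
contact_force: [-5.2, 5.2, 27.4]
gripper_width: 0.0001
gripper_force: 13.3
```

That makes eight strokes. I'll lift off, back away and check the pin from the same viewpoint as before.

```bash
python3 -m handwheel '[{"grip":1,"travel":[0,0,-0.8],"spin":0},{"grip":1,"travel":[0,0,-0.8],"spin":0},{"grip":1,"travel":[0,0,-0.75],"spin":0},{"grip":1,"travel":[-0.97,-0.07,0],"spin":0},{"grip":1,"travel":[-0.97,-0.07,0],"spin":0},{"grip":1,"travel":[-0.96,-0.07,0],"spin":0},{"grip":1,"travel":[0,0,0],"spin":0},{"grip":1,"travel":[0,0,0],"spin":0}]'
python3 - <<'E'
from h import *
s=telemetry.get_state(); print(s["tcp_pos"])
w=cap("wrist"); c=cap("scene")
old=cv2.imread('pics/w2.png')[:,:,::-1]
for n,z in(("knob_top",.268),("pin_top",.202)): print(n,[(r["p"],r["position"],wr(r["position"],z,s).round(3)) for r in models.find_in("wrist",n)[:2]])
g=lambda a:cv2.resize(a[80:160,240:346],(400,300),interpolation=2)
im=np.vstack([np.hstack([g(old),g(w)]),np.hstack([cv2.resize(w,(400,300)),cv2.resize(c[110:240,150:323],(400,300),interpolation=2)])])
cv2.imwrite('pics/b4.png',im[:,:,::-1])
# expected: pin at p, heights
kx=np.array([.535,-.289])
for yaw in(-15,-20,-25):
  p=kx+.047*np.array([-np.sin(np.radians(yaw)),np.cos(np.radians(yaw))])
  print(yaw,[np.round(wproj([*p,z],s),1) for z in(.182,.19,.202)])
E
```

```text
time_s: 15.5
tcp_pos: [0.4701, -0.257, 0.3005]
eef_rot: [180.0, 0.0, -22.4]
contact_force: [0.4, 0.6, 1.0]
gripper_width: 0.0003
gripper_force: 0.0
[ 0.4701045  -0.25697602  0.30048305]
knob_top [(0.96, [329.3, 112.8], array([ 0.535, -0.289,  0.268]))]
pin_top [(0.62, [264.3, 117.3], array([ 0.547, -0.246,  0.202]))]
-15 [array([265.3, 116.1]), array([263.6, 116.7]), array([260.9, 117.8])]
-20 [array([264.5, 110.5]), array([262.8, 111. ]), array([260.1, 111.8])]
-25 [array([264.3, 104.9]), array([262.6, 105.2]), array([259.8, 105.7])]
```

View pics/b4.png

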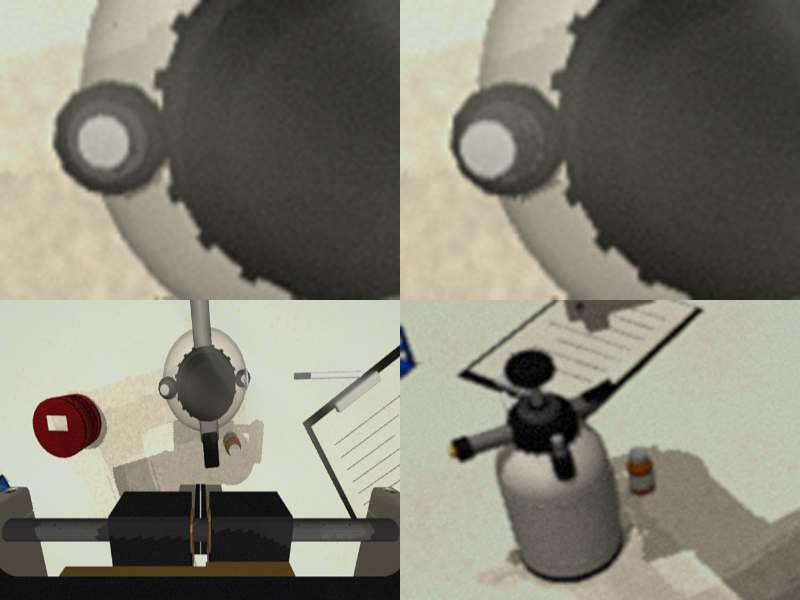

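The pin's disc has moved from about 1.6 px to 5.3 px off its boss centre, which matches it standing fully out. The knob is up, the sprayer is in place and nothing is touching it.

```bash
python3 -c "
from plant import close_job; print(close_job())"
```

```text
the job is handed in; nothing more can be done
None
```

I pumped the sprayer eight strokes and handed the job in at about 15.6 s; the last wrist pictures show the pin consistent with fully out, the knob back up, and no sign that the sprayer or anything else moved.

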